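# Put the spectrometer lamp away in its lidded case

## Robot

A 6-joint arm with a two-finger parallel gripper is mounted at the origin on the work surface. World frame = base frame: x ahead of the robot, y to its left, z up, the work surface at z = 0. Lengths are in mm, angles in rad, forces in N, time in s.
With the tool pointing down it reaches from about 350 to 975 mm from the base axis. Payload 7.1 kg.
Tool frame: the origin (TCP) lies at the very end of the fingers, on their centre line; the grasp point (between the pads) lies 19 mm behind it; z points along the fingers, y is the line along which they close (so a half turn about z gives the same grasp; the last joint's range is limited). The gripper opens to 88 mm and grips with 3 to 60 N. Pads are 20 mm wide; open, the fingers measure 115 mm over their backs; the gripper's body (75 mm by 178 mm) begins 61 mm behind the grasp point.
Start: joints at [-1.3, 0.423, 1.63, -0, 1.089, -0.019], TCP at [178.618, -598.916, 222.675] pointing down, gripper open.
Joint ranges: [-3, 3], [-0.9, 2.11], [0.09, 2.58], [-1.31, 4.45], [0.11, 2.69], [-2.54, 2.54]. Speed limits (rad/s): [2.39, 2.39, 3.01, 3.14, 3.14, 3.14].

## Interface

Orientations are given as a rotation vector (axis times angle).
In Python, from workcell import ctrl, optics gives the robot as it stands.
- The arm moves only by the shell command python3 -m jog 'ROWS'. ROWS is JSON, a list of rows, each a list of 7 numbers: the shift along the tool's x, y, z in units of 40 mm (1.0 is 40 mm), then the turn, a rotation vector about the tool's x, y, z in units of 6 degrees (1.0 is 6 degrees), then the opening, from 0 (shut) to 1 (fully open). A call has 1 to 20 rows; each row shifts and turns the commanded pose from where the row before left it, along the tool's axes as they then stand; what a row does not reach is not made up. A row lasts 1/10 s, in which the tool goes at most 50 mm and 8.59 degrees, less where a joint would pass 70% of its speed; a pose out of reach is approached as far as the arm can. A call is refused whole if a number of a shift passes 1 or a number of a turn 1, either way. A call with a gripper value outside its range is refused whole. The fingers move at their own pace and stop on an object; the grip force is fixed at half the most. Time passes only in rows, so rows that do not move let the fingers close. It gives the time, the measured TCP pose, the force, the opening and the grip force at its end, in the units of the state.
- ctrl.get_obs(): the state, without advancing time (a new reading comes with each control period).
- optics.get_image(name): name is "scene" or "side" or "wrist"; returns the picture (400x640x3 uint8, red, green, blue); there is no depth.
- optics.camera_model(name): a dict with "fov_y" (degrees; the focal length in pixels is half the picture's height over the tangent of half this angle, whatever the lens; pixels are square), "cx", "cy" (the principal point, pixels), "view" (4x4, takes a point from world to camera coordinates); the wrist camera has in their place "hand_eye" (4x4, takes a point from camera to tool coordinates, whose origin is the TCP and whose axes are the flange's). Camera axes: x right, y up, looking along -z (the intrinsics and any distortion apply to the point x, -y, -z); pixel columns grow to the right and rows downward; lengths in mm; the calibration is good to about 2 mm. The wrist camera is an equidistant fisheye: a pixel r from the principal point sees the ray r / f radians off the axis. A picture is of the moment at which its call begins: read the wrist's pose just before it. camera_model takes no time and is no camera call.
- ctrl.close_job(): hands the job in; it is judged then, once.
Trained networks look in the newest picture that a camera, given by its name, has taken for a name from the list of things; names that differ only in an ending like _2 or _b are one class to them, and where a whole thing is asked for, a point or a joint stands for the part that bears it (a point fixed in the world has none). Each returns a list of dicts, best first, with "conf" (0 to 1); they miss things now and then, are a little off and sometimes report something else, mostly with a low value. They report only what shows in the picture. A call takes as long as a camera call. They do not tell look-alikes from the thing itself.
- optics.masks_of(target, camera): "pixels" (400x640 bool, what is visible of it) and "extent" ([centre column, centre row, width, height] in pixels, round what is visible of it).
The state is a dict: "t": time; "qpos": joint angles; "qvel": joint speeds; "joint_torque": joint torques, N m; "ee_pos": TCP position; "orientation": TCP orientation; "ft_force": force on the tool from outside, world axes, zero at the start; "moment": the same for the moment, N m; "width": finger opening in mm; "grasp_force": force on a finger pad.
Only numpy, scipy, OpenCV 4.12 (cv2) and the standard library are available. Lean on these libraries where they do the work, as an engineer would, in place of code of your own. Each camera call takes 0.05 s, during which the arm holds its last target. There are 200 camera calls.

## Task

Put the spare spectrometer lamp away: lift it off its rest on the bench and lay it gently in the two cradles inside the open case, then lower the lid squarely onto the case, with its lip fully home inside the rim and its edges flush all round. The lamp is glass, so don't drop it, bang it or knock it on the bench, and leave the beaker, the flask and the jar where they stand.

Things in the scene. Friction and masses are not known exactly. Their poses are not given: they have to be found in the camera images.
- case: Open-topped grey plastic case, stays put on the bench: 190 (x) x 150 (y) x 64 (z) mm outside, walls and floor 6 mm thick (178 x 138 mm inside), two small steel catches on one long side. Inside are two rubber cradles for the lamp. Origin: centre of its underside; x along its long side, z up.
- case_cradle (a point): Where the lamp's origin lies when put away, 31 mm above the case's underside, over its centre; lamp along the case's x, either end first, about 14 mm free at each end. Cradles: at 55 mm to either side along x, each 20 mm thick in x: two blocks with a 28 mm gap on the middle line, reaching 42 mm to each side in y, tops 18 mm above the case's underside.
- lid: Loose grey plastic lid, about 0.35 kg: plate 190 (x) x 150 (y) x 8 mm, steel bridge handle on top, below it a 6 mm deep lip 172 x 132 mm (167 x 127 in its lower 3 mm) that enters the case with 3 mm play each side. Starts lying on its lip, handle up. Origin: centre of the lip's underside; x along its long side, z up. Home: origin 58 mm above the case's underside, either way round.
- lid_handle (a point): Middle of the lid's handle bar, 39 mm above the lid's origin. The bar runs along the lid's x, 100 mm long, 16 mm wide (y), 14 mm tall, with 18 mm clear between it and the plate, and a post under each end.
- lamp: Loose glass lamp, about 0.2 kg: cylinder 38 mm in diameter, 150 mm long, clear glass with pale innards, a black plastic base over 42 mm at the -x end. Origin: on its axis at mid-length; x along the axis. Starts lying level on the rest, axis 31 mm above the bench; nothing stands beside its middle 70 mm.
- rest: Aluminium bench rest for the lamp that stays put: 150 (x) x 90 (y) mm plate 6 mm thick with two rubber cradles, 20 mm thick in x, at x = -55 and +55 mm, tops 18 mm high, reaching 32 mm to each side in y. Origin: centre of the plate's underside, x along the lamp.
- beaker: Bystander: clear plastic beaker, 84 mm across, 110 mm tall, origin at the centre of its underside.
- flask: Bystander: stoppered glass flask, 76 mm across the foot, 135 mm tall, origin at the centre of its underside.
- reagent: Bystander: amber glass jar with white cap, 60 mm across, 110 mm tall, origin at the centre of its underside.
Not all that is in view belongs to the job. What is shaped like the lid but turquoise or yellow is not meant.

How it is judged (in metres and radians):
On the way, in this order (a step that is already met when the one before it is completed fails the run):
1. the lamp lies in both cradles in the case, let go (x of lamp in the frame of case between -0.016 and 0.016 m and y of lamp in the frame of case between -0.006 and 0.006 m and z of lamp in the frame of case between 0.027 and 0.035 m and angle between the x axis of lamp and the x axis of case, either way round below 0.1 rad and contact force between the fingers and lamp below 0.3 N), for 0.2 s.
2. the lid sits squarely on the case, fully home (x of lid in the frame of case between -0.005 and 0.005 m and y of lid in the frame of case between -0.005 and 0.005 m and z of lid in the frame of case between 0.055 and 0.0605 m and angle between the x axis of lid and the x axis of case, either way round below 0.06 rad and angle between the z axis of lid and the z axis of case, either way round below 0.03 rad), for 0.2 s.
At the end, for the whole second after the job is handed in: The lamp lies in both case cradles (within 6 mm and 0.1 rad of the middle line, 16 mm lengthwise, axis 27-35 mm above the case's underside); the lid is home (within 5 mm and 0.06 rad, tilt under 0.03 rad, origin 55-60.5 mm above the case's underside); both are released and at rest (all of step 1 and all of step 2 and linear speed of each of lamp, lid below 0.02 m/s and contact force between the fingers and lid below 0.3 N); the robot touches nothing.
It fails at once if the lamp is dropped into the case (let go more than about 20 mm up) (horizontal distance between lamp and case below 0.06 m and z of lamp in the frame of case between 0.025 and 0.09 m and contact force between the fingers and lamp below 0.3 N and linear speed of lamp above 0.6 m/s).
It fails at once if the lid is dropped onto the case (let go more than about 20 mm up) (horizontal distance between lid and case below 0.06 m and z of lid in the frame of case between 0.05 and 0.12 m and contact force between the fingers and lid below 0.3 N and linear speed of lid above 0.6 m/s).
It fails at once if the lamp is banged or pressed into the case with over 60 N (contact force between lamp and case above 60 N).
It fails at once if the lamp touches the bench top (contact force between lamp and table above 0.5 N).
It fails at once if the beaker, the flask or the jar is moved more than 30 mm (distance of any of beaker, flask, reagent from where it was at the start of the episode above 0.03 m).
It also fails if it takes over 64 s, if anything falls off the work surface, if the arm or the gripper's body presses on something with over 40 N, if the wrist force passes 120 N, or if a joint passes its speed limit or range.

## Working session

There is one attempt and no reset: what is moved stays moved. The work goes in short steps, Python scripts to look and compute and a shell command to move; the robot and the scene stay as the last step left them, time stands still between calls to the robot, and variables do not carry over. Pictures are saved under pics/ and viewed, at most 10 in all, crops included, and the job is handed in when it is done.

```bash
ls; mkdir -p pics
python3 - <<'E'
from workcell import ctrl, optics
import cv2, numpy as np
o=ctrl.get_obs(); print(o)
for c in ["scene","side","wrist"]:
    im=optics.get_image(c); cv2.imwrite(f"pics/{c}0.png",im[:,:,::-1])
    m=optics.camera_model(c); print(c,{k:np.round(v,3).tolist() if not isinstance(v,str) else v for k,v in m.items()})
    for t in ["case","lid","lamp","rest","beaker","flask","reagent"]:
        for d in optics.masks_of(t,c): print(c,t,round(d["conf"],2),np.round(d["extent"]).tolist())
a=[cv2.imread(f"pics/{c}0.png") for c in ["scene","side"]]
E
```

```text
pics
{'t': 0.0, 'qpos': array([-1.29999124e+00,  4.23829746e-01,  1.63068013e+00,  2.44166185e-05,
        1.08860775e+00, -1.89966183e-02]), 'qvel': array([ 0.00102186,  0.00063151, -0.00018529,  0.00218131, -0.00082025,
       -0.00171684]), 'joint_torque': array([ 1.66445225e-03, -5.44623399e+01, -2.73668754e+01,  6.45068754e-02,
        2.26936938e-02, -1.25826336e-04]), 'ee_pos': array([ 178.4860014 , -598.39319546,  221.91250944]), 'orientation': array([-3.10717230e+00, -4.53391680e-01,  2.66970251e-04]), 'ft_force': array([-0.72683204, -0.68312658,  0.35845999]), 'moment': array([ 0.00961924, -0.01934352,  0.0042258 ]), 'grasp_force': 0.0, 'width': 87.6555683204697}
scene {'fov_y': 48.087, 'cx': 319.846, 'cy': 194.878, 'view': [[-0.275, 0.961, -0.003, 266.674], [-0.686, -0.194, 0.701, 296.139], [0.673, 0.195, 0.713, -1465.26], [0.0, 0.0, 0.0, 1.0]]}
scene case 0.64 [492.0, 224.0, 99.0, 98.0]
scene case 0.25 [412.0, 307.0, 35.0, 54.0]
scene lid 0.7 [178.0, 148.0, 73.0, 37.0]
scene lid 0.66 [268.0, 127.0, 76.0, 42.0]
scene lid 0.62 [243.0, 192.0, 59.0, 57.0]
scene lamp 0.61 [382
[... 461 characters left out ...]
.0, 33.0]
side lid 0.86 [345.0, 177.0, 56.0, 27.0]
side lid 0.71 [393.0, 140.0, 41.0, 31.0]
side lid 0.63 [417.0, 187.0, 36.0, 48.0]
side lamp 0.95 [301.0, 244.0, 48.0, 21.0]
side lamp 0.61 [286.0, 318.0, 87.0, 84.0]
side rest 0.71 [299.0, 256.0, 52.0, 15.0]
side beaker 0.55 [263.0, 183.0, 21.0, 39.0]
side flask 0.69 [223.0, 243.0, 23.0, 38.0]
side flask 0.66 [302.0, 242.0, 48.0, 18.0]
side reagent 0.89 [208.0, 285.0, 25.0, 35.0]
wrist {'fov_y': 65.706, 'cx': 314.852, 'cy': 195.673, 'hand_eye': [[0.001, 0.959, 0.284, 77.692], [1.0, -0.001, 0.0, -0.241], [0.001, 0.284, -0.959, -163.509], [0.0, 0.0, 0.0, 1.0]]}
wrist lid 0.94 [171.0, 84.0, 153.0, 167.0]
wrist lid 0.7 [358.0, 26.0, 156.0, 52.0]
```

View pics/scene0.png

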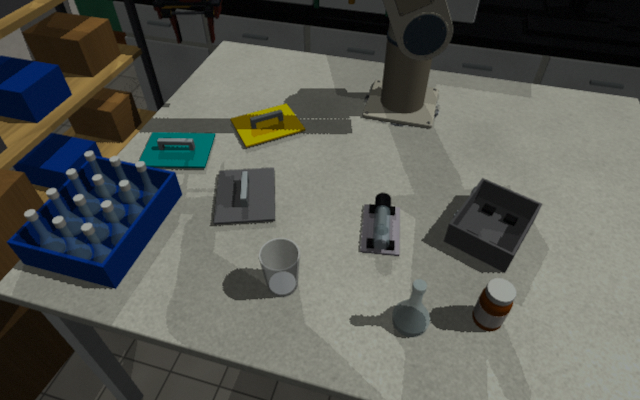

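View pics/side0.png

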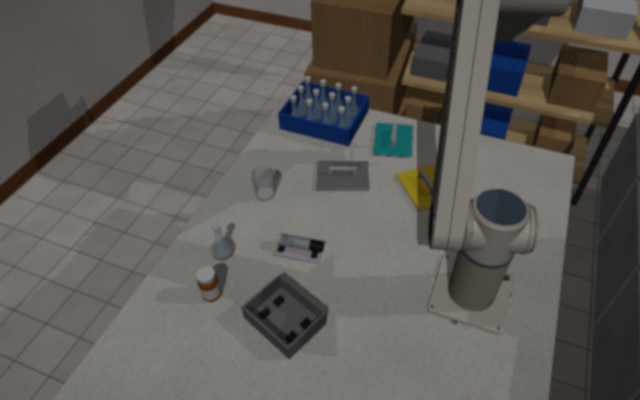

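The scene picture shows three things shaped like the lid: turquoise at (178,148), yellow at (268,127) and grey at (245,195). Only the grey one fits the "grey plastic lid" description. The lamp on its rest is at (381,222), the case at (493,224), the beaker at (280,268), the flask at (412,310) and the jar at (494,304). In the side picture the grey lid is at (343,176), the lamp at (301,244) and the case at (286,315). Next I'll fit poses to the masks and enlarge the lid.

```bash
cat > h.py <<'E'
from workcell import ctrl, optics
import cv2, numpy as np
from scipy.spatial.transform import Rotation as R
from scipy.optimize import minimize
def T(o):
    M=np.eye(4); M[:3,:3]=R.from_rotvec(o["orientation"]).as_matrix(); M[:3,3]=o["ee_pos"]; return M
def view(c,o=None):
    m=optics.camera_model(c)
    V=np.linalg.inv(T(o)@np.array(m["hand_eye"])) if c=="wrist" else np.array(m["view"])
    return c,V,200/np.tan(np.radians(m["fov_y"]/2)),m["cx"],m["cy"]
def proj(v,P):
    c,V,f,cx,cy=v; p=np.atleast_2d(P)@V[:3,:3].T+V[:3,3]; x,y,z=p[:,0],-p[:,1],-p[:,2]
    if c=="wrist":
        r=np.hypot(x,y)+1e-9; k=f*np.arctan2(r,z)/r
    else: k=f/z
    return np.c_[cx+k*x,cy+k*y]
def ray(v,u,w,z):
    c,V,f,cx,cy=v; a=np.array([u-cx,w-cy]); 
    if c=="wrist":
        r=np.hypot(*a)+1e-9; d=np.r_[a/r*np.sin(r/f),np.cos(r/f)]
    else: d=np.r_[a/f,1]
    d=V[:3,:3].T@(d*[1,-1,-1]); C=-V[:3,:3].T@V[:3,3]
    return C+d*(z-C[2])/d[2]
def box(lx,ly,z0,z1):
    n=np.linspace(-1,1,9); e=[(a,s) for a in n for s in(-1,1)]+[(s,a) for a in n for s in(-1,1)]
    return np.array([[a*lx/2,b*ly/2,z] for a,b in e for z in(z0,z1)])
def cyl():
    t=np.linspace(0,2*np.pi,25); return np.array([[x,19*np.cos(a),31+19*np.sin(a)] for x in np.linspace(-75,75,7) for a in t])
MOD={"case":[box(190,150,0,64)],"lid":[box(190,150,6,14),box(100,16,32,46)],"lamp":[cyl()]}
def place(P,q):
    c,s=np.cos(q[2]),np.sin(q[2]); return P@np.array([[c,s,0],[-s,c,0],[0,0,1]])+[q[0],q[1],0]
def sil(v,name,q):
    im=np.zeros((800,1280),np.uint8)
    for P in MOD[name]:
        cv2.fillConvexPoly(im,cv2.convexHull(np.round(2*proj(v,place(P,q))+.5).astype(np.int32)),1)
    return im>0
def fit(name,obs,q0s):
    big=[(v,cv2.resize(m.astype(np.uint8),(1280,800),interpolation=0)>0) for v,m in obs]
    def cost(q):
        return sum(1-(lambda s:(s&m).sum()/max(1,(s|m).sum()))(sil(v,name,q)) for v,m in big)/len(big)
    best=None
    for q0 in q0s:
        r=minimize(cost,q0,method="Nelder-Mead",options=dict(initial_simplex=np.array(q0)+np.array([[0,0,0],[15,0,0],[0,15,0],[0,0,.25]]),xatol=.05,fatol=1e-5,maxiter=200))
        if best is None or r.fun<best.fun: best=r
    return best.x,best.fun
E
python3 - <<'E'
from h import *
S=optics.get_image("scene"); sv=[view("scene"),view("side")]; optics.get_image("side")
pick={"case":[(492,224),(285,318)],"lid":[(243,192),(345,177)],"lamp":[(382,220),(301,244)]}
for n,pp in pick.items():
    obs=[]
    for c,v,p in zip(["scene","side"],sv,pp):
        ds=optics.masks_of(n,c)
        d=min(ds,key=lambda d:np.hypot(*(np.array(d["extent"][:2])-p))); obs.append((v,d["pixels"]))
    g=[ray(v,*p,25)[:2] for v,p in zip(sv,pp)]
    q,e=fit(n,obs,[[*np.mean(g,0),a] for a in (-1.2,-.6,0,.6,1.2)]); print(n,np.round(g),np.round(q,3),round(e,3))
for n,p in {"beaker":(263,200),"flask":(223,255),"reagent":(209,297)}.items(): print(n,np.round(ray(sv[1],*p,10)))
cv2.imwrite("pics/lid.png",cv2.resize(S[90:240,120:320,::-1],(800,600),interpolation=2))
E
```

```text
case [[477. 287.]
 [474. 295.]] [ 4.77174e+02  2.88028e+02 -3.59000e-01] 0.043
lid [[ 539. -328.]
 [ 515. -300.]] [ 5.31992e+02 -3.26707e+02  3.65000e-01] 0.063Traceback (most recent call last):
  File "<stdin>", line 8, in <module>
ValueError: min() iterable argument is empty
```

Run:
```python
from h import *
S=optics.get_image("scene"); sv=[view("scene"),view("side")]
print([np.round(ray(v,*p,31)) for v,p in zip(sv,[(382,220),(301,244)])])
print([np.round(ray(sv[0],*p,31)) for p in [(383,200),(380,240)]])
for n,p in {"beaker":(263,200),"flask":(223,255),"reagent":(209,297)}.items(): print(n,np.round(ray(sv[1],*p,10)))
cv2.imwrite("pics/lid.png",cv2.resize(S[90:240,120:320,::-1],(800,600),interpolation=2))
o=ctrl.get_obs(); print(np.round(T(o),3))
```

```text
[array([541.,  33.,  31.]), array([537.,  40.,  31.])]
[array([475.,  23.,  31.]), array([603.,  39.,  31.])]
beaker [ 747. -104.   10.]
flask [758. 156.  10.]
reagent [719. 307.  10.]
[[ 9.58000e-01  2.86000e-01 -0.00000e+00  1.78600e+02]
 [ 2.86000e-01 -9.58000e-01  0.00000e+00 -5.98915e+02]
 [-0.00000e+00 -0.00000e+00 -1.00000e+00  2.22690e+02]
 [ 0.00000e+00  0.00000e+00  0.00000e+00  1.00000e+00]]
```

View pics/lid.png

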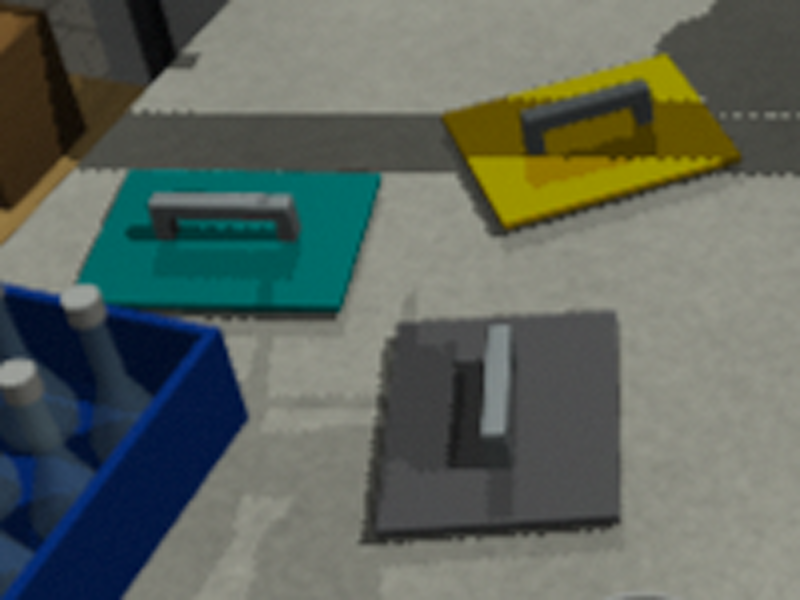

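The crop shows a grey plate with its steel handle at crop (497,380), which is scene (244,185). The turquoise and yellow look-alikes are separate plates, so the grey one is the lid. I'll hover over the lamp next.

```bash
python3 -m jog '[[0.87,-0.83,-0.05,0,0,0,1],[0.87,-0.83,-0.05,0,0,0,1],[0.87,-0.83,-0.05,0,0,0,1],[0.87,-0.83,-0.05,0,0,0,1],[0.87,-0.83,-0.05,0,0,0,1],[0.87,-0.83,-0.05,0,0,0,1],[0.87,-0.83,-0.05,0,0,0,1],[0.87,-0.83,-0.05,0,0,0,1],[0.87,-0.83,-0.05,0,0,0,1],[0.87,-0.83,-0.05,0,0,0,1],[0.87,-0.83,-0.05,0,0,0,1],[0.87,-0.83,-0.05,0,0,0,1],[0.87,-0.83,-0.05,0,0,0,1],[0.87,-0.83,-0.05,0,0,0,1],[0.87,-0.83,-0.05,0,0,0,1],[0,0,0,0,0,0.8,1],[0,0,0,0,0,0.8,1],[0,0,0,0,0,0,1],[0,0,0,0,0,0,1],[0,0,0,0,0,0,1]]'
cat > look.py <<'E'
from h import *
import sys
def look(names,fn=None,draw=True):
    o=ctrl.get_obs(); im=optics.get_image("wrist"); v=view("wrist",o); M=T(o); print("tcp",np.round(M[:3,3],1),"yaw",round(np.arctan2(M[1,0],M[0,0]),4),"tiltz",np.round(M[:3,2],3))
    out={}; b=im[:,:,::-1].copy()
    for n,q0 in names.items():
        for d in optics.masks_of(n,"wrist"):
            u=d["extent"]; print(n,round(d["conf"],2),np.round(u),np.round(ray(v,u[0],u[1],30)[:2]))
            if d["conf"]<.4: continue
            q,e=fit(n,[(v,d["pixels"])],[q0]); print("  fit",np.round(q,3),round(e,3))
            out[n]=(v,q)
            for P in MOD[n]: cv2.polylines(b,[cv2.convexHull(np.round(proj(v,place(P,q))).astype(np.int32))],1,(0,255,0),1)
    if fn: cv2.imwrite(fn,b)
    return o,v,im
E
python3 - <<'E'
from look import *
look({"lamp":[540,35,.12]},"pics/w1.png")
E
```

```text
t: 3.6
ee_pos: [536.4, 27.2, 252.7]
orientation: [-3.136, -0.194, -0.0]
ft_force: [-0.1, -0.5, -0.5]
width: 87.7
grasp_force: 0.0
tcp [536.4  27.2 252.7] yaw 0.1233 tiltz [ 0.  0. -1.]
lamp 0.57 [311. 163.  38. 122.] [541.  34.]
  fit [5.42091e+02 3.30210e+01 1.50000e-01] 0.034
```

View pics/w1.png

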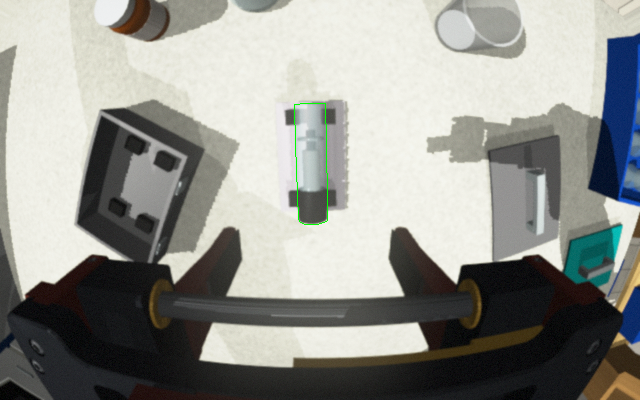

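The fit outline lies on the lamp at about (311,163), with the black base toward the robot. The case is at (140,185) and the grey lid at (525,200). I'll descend over the lamp and check once more halfway.

```bash
python3 - <<'E'
from look import *
look({"case":[477,288,-.36],"lid":[532,-327,.2]})
E
python3 -m jog '[[0.16,-0.13,0.9,0,0,-0.26,1],[0,0,0.9,0,0,0,1],[0,0,0.7,0,0,0,1],[0,0,0,0,0,0,1],[0,0,0,0,0,0,1]]'
python3 - <<'E'
from look import *
look({"lamp":[542,33,.15]})
E
```

```text
tcp [536.5  27.1 252.8] yaw 0.1226 tiltz [ 0.  0. -1.]
case 0.67 [140. 185. 133. 150.] [485. 275.]
  fit [ 4.78485e+02  2.89280e+02 -3.66000e-01] 0.023
case 0.5 [255.   9.  44.  12.] [732. 127.]
  fit [ 4.77e+02  2.88e+02 -3.60e-01] 1.0
lid 0.67 [594. 257.  60.  60.] [ 440. -556.]
  fit [ 5.32e+02 -3.27e+02  2.00e-01] 1.0
lid 0.64 [522. 198.  72. 129.] [ 536. -295.]
  fit [ 5.33456e+02 -3.27280e+02  3.60000e-01] 0.043
t: 4.35
ee_pos: [542.4, 33.3, 152.9]
orientation: [-3.133, -0.235, 0.001]
ft_force: [0.5, 0.5, 0.7]
width: 88.1
grasp_force: 0.0
tcp [542.4  33.3 152.9] yaw 0.1495 tiltz [-0.001 -0.    -1.   ]
lamp 0.65 [107. 194. 146. 165.] [502. 267.]
  fit [5.42e+02 3.30e+01 1.50e-01] 1.0
lamp 0.63 [316. 189.  44. 162.] [542.  32.]
  fit [5.4180e+02 3.3049e+01 1.5100e-01] 0.026
```

```bash
python3 -m jog '[[0,0,0.9,0,0,0,1],[0,0,0.9,0,0,0,1],[0,0,0.8,0,0,0,1],[0,0,0.5,0,0,0,1],[0,0,0.37,0,0,0,1],[0,0,0,0,0,0,1]]' && python3 -m jog '[[0,0,0,0,0,0,0.6],[0,0,0,0,0,0,0.48],[0,0,0,0,0,0,0.3],[0,0,0,0,0,0,0.3],[0,0,0,0,0,0,0.3],[0,0,0,0,0,0,0.3],[0,0,0,0,0,0,0.3]]'
```

```text
t: 5.05
ee_pos: [542.2, 33.4, 13.4]
orientation: [-3.133, -0.235, 0.001]
ft_force: [0.1, -0.1, -0.1]
width: 87.7
grasp_force: 0.0
t: 5.75
ee_pos: [542.4, 33.1, 14.0]
orientation: [3.132, 0.235, 0.0]
ft_force: [-0.8, -2.5, 1.4]
width: 37.5
grasp_force: 30.0
```

```bash
python3 -m jog '[[0,0,-0.3,0,0,0,0.3],[0,0,-0.7,0,0,0,0.3],[0,0,-0.9,0,0,0,0.3],[0,0,-0.9,0,0,0,0.3],[0,-0.3,-0.2,0,0,0,0.3],[-0.08,-0.82,0,0,0,0.5,0.3]]'
python3 - <<'E'
from h import *
o=ctrl.get_obs();M=T(o);d=np.array([478.5,289.3,M[2,3]])-M[:3,3];y=np.arctan2(M[1,0],M[0,0])
print(o["width"],o["grasp_force"],M[:3,3],"units now frame",M[:3,:3].T@d/40,"turn",-np.degrees(-.366-y)/6)
E
```

```text
t: 6.35
ee_pos: [534.0, 76.8, 136.0]
orientation: [-3.138, -0.147, -0.007]
ft_force: [1.4, 1.1, -2.7]
width: 37.4
grasp_force: 30.0
37.39756226037961 29.996401369571686 [534.025209    76.83808751 136.02107938] units now frame [-8.86181077e-01 -5.41794352e+00 -4.09718362e-03] turn 4.387849887338738
```

```bash
python3 -m jog '[[-0.127,-0.774,0,0,0,0,0.3],[-0.127,-0.774,0,0,0,0,0.3],[-0.127,-0.774,0,0,0,0,0.3],[-0.127,-0.774,0,0,0,0,0.3],[-0.127,-0.774,0,0,0,0,0.3],[-0.127,-0.774,0,0,0,0,0.3],[-0.127,-0.774,0,0,0,0,0.3],[0,0,0,0,0,0.73,0.3],[0,0,0,0,0,0.73,0.3],[0,0,0,0,0,0.73,0.3],[0,0,0,0,0,0.73,0.3],[0,0,0,0,0,0.73,0.3],[0,0,0,0,0,0.73,0.3],[0,0,0,0,0,0,0.3],[0,0,0,0,0,0,0.3],[0,0,0,0,0,0,0.3]]'
python3 - <<'E'
from look import *
look({"case":[478.5,289.3,-.366]},"pics/w2.png")
E
```

```text
t: 7.95
ee_pos: [475.7, 289.6, 133.6]
orientation: [3.091, -0.562, -0.001]
ft_force: [0.5, 0.0, -2.0]
width: 37.1
grasp_force: 30.0
tcp [475.7 289.6 133.6] yaw -0.36 tiltz [-0. -0. -1.]
case 0.77 [318. 185. 201. 215.] [482. 284.]
  fit [ 4.79534e+02  2.87677e+02 -3.67000e-01] 0.473
```

View pics/w2.png

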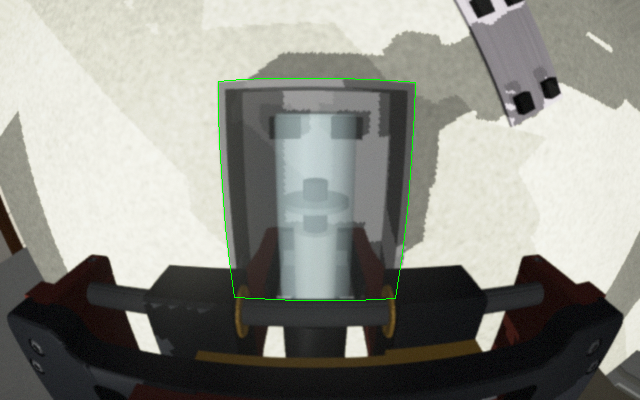

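The fitted outline lies on the rim at (219–414, 80–298). The lamp sits between the walls, over the cradles and in line with the case. I'll go down, slowing near the end.

```bash
python3 -m jog '[[0.094,0,0.4,0,0,0.07,0.3],[0,0,0.6,0,0,0,0.3],[0,0,0.6,0,0,0,0.3],[0,0,0.5,0,0,0,0.3],[0,0,0.3,0,0,0,0.3],[0,0,0.2,0,0,0,0.3],[0,0,0.15,0,0,0,0.3],[0,0,0.08,0,0,0,0.3],[0,0,0,0,0,0,0.3],[0,0,0,0,0,0,0.3]]'
```

```text
t: 9.05
ee_pos: [479.9, 288.4, 21.2]
orientation: [-3.088, 0.576, -0.001]
ft_force: [0.7, -0.5, -2.3]
width: 37.5
grasp_force: 30.0
```

```bash
python3 -m jog '[[0,0,0.06,0,0,0,0.3],[0,0,0.05,0,0,0,0.3],[0,0,0.04,0,0,0,0.3],[0,0,0.02,0,0,0,0.3],[0,0,0,0,0,0,0.3]]'
```

```text
t: 9.55
ee_pos: [479.5, 288.0, 14.0]
orientation: [3.088, -0.576, -0.0]
ft_force: [-0.3, -1.4, 1.0]
width: 37.2
grasp_force: 30.0
```

```bash
python3 -m jog '[[0,0,0,0,0,0,0.5],[0,0,0,0,0,0,0.6],[0,0,0,0,0,0,0.65],[0,0,0,0,0,0,0.65],[0,0,0,0,0,0,0.65],[0,0,-0.5,0,0,0,0.65],[0,0,-0.9,0,0,0,0.65],[0,0,-0.9,0,0,0,0.65],[0,0,-0.9,0,0,0,0.65],[0,0,-0.9,0,0,0,0.65],[0,0,-0.9,0,0,0,1],[0,0,-0.9,0,0,0,1],[0,0,0,0,0,0,1],[0,0,0,0,0,0,1]]'
python3 - <<'E'
from look import *
look({"case":[479.5,287.7,-.366],"lamp":[479,288,-.366],"lid":[533.5,-327,.36]},"pics/w3.png")
E
```

```text
t: 10.95
ee_pos: [479.7, 288.3, 250.5]
orientation: [-3.087, 0.576, -0.002]
ft_force: [-1.4, 0.2, -0.4]
width: 85.4
grasp_force: 0.0
tcp [479.7 288.3 250.5] yaw -0.3689 tiltz [ 0.001  0.001 -1.   ]
case 0.57 [319. 173. 139. 155.] [472. 286.]
  fit [ 4.78656e+02  2.87936e+02 -3.63000e-01] 0.185
lamp 0.83 [316. 168.  35. 120.] [480. 287.]
  fit [ 4.78702e+02  2.87630e+02 -3.68000e-01] 0.037
lid 0.66 [625. 175.  25.  93.] [ 267. -282.]
  fit [ 5.335e+02 -3.270e+02  3.600e-01] 1.0
lid 0.56 [605.  48.  67.  97.] [ 514. -265.]
  fit [ 5.36787e+02 -3.34424e+02  3.41000e-01] 0.109
```

View pics/w3.png

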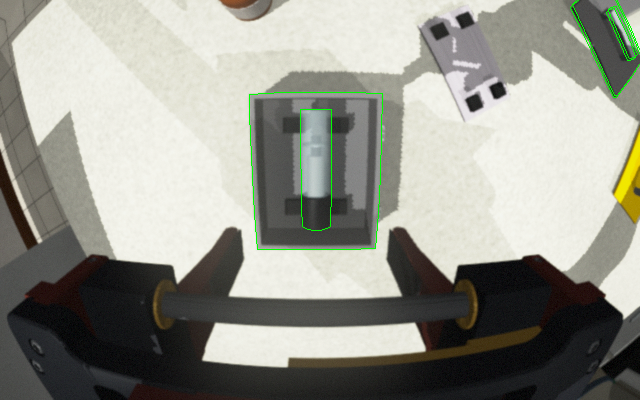

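The lamp lies in both cradles at (316,168), centred in the case at (249–382, 93–248), and has been let go. Next is the lid.

```bash
python3 -m jog '[[0.486,0.99,0,0,0,0,1],[0.486,0.99,0,0,0,0,1],[0.486,0.99,0,0,0,0,1],[0.486,0.99,0,0,0,0,1],[0.486,0.99,0,0,0,0,1],[0.486,0.99,0,0,0,0,1],[0.486,0.99,0,0,0,0,1],[0.486,0.99,0,0,0,0,1],[0.486,0.99,0,0,0,0,1],[0.486,0.99,0,0,0,0,1],[0.486,0.99,0,0,0,0,1],[0.486,0.99,0,0,0,0,1],[0.486,0.99,0,0,0,0,1],[0.486,0.99,0,0,0,0,1]]' && python3 -m jog '[[0,0,0,0,0,-0.9,1],[0,0,0,0,0,-0.9,1],[0,0,0,0,0,-0.9,1],[0,0,0,0,0,-0.9,1],[0,0,0,0,0,-0.9,1],[0,0,0,0,0,-0.9,1],[0,0,0,0,0,-0.9,1],[0,0,0,0,0,-0.66,1],[0,0,0,0,0,0,1],[0,0,0,0,0,0,1],[0,0,0,0,0,0,1]]'
python3 - <<'E'
from look import *
look({"lid":[533.5,-327,.36]},"pics/w4.png")
E
```

```text
t: 12.55
ee_pos: [532.8, -328.7, 248.3]
orientation: [-3.087, 0.576, 0.003]
ft_force: [-0.1, 0.3, 0.1]
width: 87.9
grasp_force: 0.0
t: 13.65
ee_pos: [533.3, -327.0, 249.3]
orientation: [-3.091, -0.56, 0.001]
ft_force: [-0.0, 0.5, -0.2]
width: 87.7
grasp_force: 0.0
tcp [ 533.3 -327.   249.3] yaw 0.3585 tiltz [-0.001  0.    -1.   ]
lid 0.87 [439. 286. 119.  79.] [ 430. -570.]
  fit [ 5.335e+02 -3.270e+02  3.600e-01] 1.0
lid 0.8 [282. 328. 127.  80.] [ 274. -367.]
  fit [ 5.335e+02 -3.270e+02  3.600e-01] 1.0
lid 0.6 [314. 163. 116. 141.] [ 539. -324.]
  fit [ 5.32393e+02 -3.24323e+02  3.67000e-01] 0.015
```

View pics/w4.png

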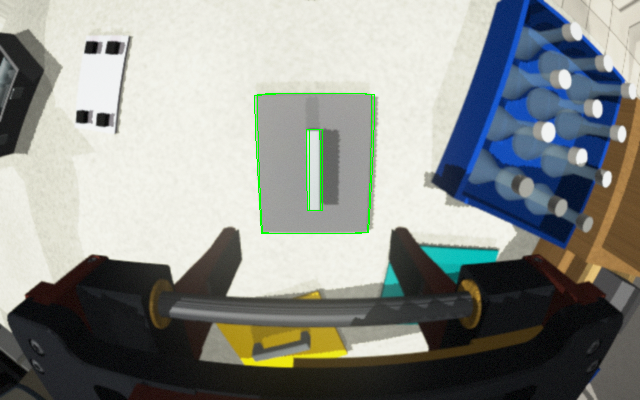

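The grey plate fills (255–375, 94–233) with its handle at (314,170), and the outline matches it. The yellow plate at (285,335) and the turquoise one at (440,270) lie away from the path. I'll descend and grip the handle.

```bash
python3 -m jog '[[0,-0.071,0.9,0,0,-0.08,1],[0,0,0.95,0,0,0,1],[0,0,0.95,0,0,0,1],[0,0,0.95,0,0,0,0.8],[0,0,0.95,0,0,0,0.6],[0,0,0.6,0,0,0,0.6],[0,0,0.3,0,0,0,0.5],[0,0,0.13,0,0,0,0.5],[0,0,0,0,0,0,0.5],[0,0,0,0,0,0,0.3],[0,0,0,0,0,0,0.2],[0,0,0,0,0,0,0],[0,0,0,0,0,0,0],[0,0,0,0,0,0,0],[0,0,0,0,0,0,0],[0,0,0,0,0,0,0]]'
```

```text
t: 15.35
ee_pos: [532.9, -324.7, 21.4]
orientation: [3.088, 0.575, 0.001]
ft_force: [-0.6, 0.2, 6.2]
width: 15.8
grasp_force: 30.0
```

```bash
python3 -m jog '[[0,0,-0.2,0,0,0,0],[0,0,-0.5,0,0,0,0],[0,0,-0.8,0,0,0,0],[0,0,-0.9,0,0,0,0],[0,0,-0.9,0,0,0,0],[0,0,-0.5,0,0,0,0],[0,0,0,0,0,0,0],[0,0,0,0,0,0,0]]'
python3 - <<'E'
from look import *
o,v,im=look({})
# lid in grip: shift model so that lid origin at TCP z minus ~20
M=T(o); y=np.arctan2(M[1,0],M[0,0]); dz=M[2,3]-20
for k in range(1): 
  MOD["lid"]=[P+[0,0,dz] for P in MOD["lid"]]
  for d in optics.masks_of("lid","wrist"):
    if 200<d["extent"][0]<420 and d["conf"]>.4 and d["extent"][2]>100:
        q,e=fit("lid",[(v,d["pixels"])],[[*M[:2,3],y]]); dd=M[:3,:3].T@np.r_[q[:2]-M[:2,3],0]
        print(d["conf"],d["extent"],"fit",q,e,"in tool",dd,"dyaw",q[2]-y)
d=np.array([478.8,288.2,M[2,3]])-M[:3,3]; print("to case, units",M[:3,:3].T@d/40,"turn",-np.degrees(-.366-y)/6)
E
```

```text
t: 16.15
ee_pos: [531.8, -324.0, 171.9]
orientation: [-3.088, -0.575, 0.001]
ft_force: [0.1, -0.5, -4.8]
width: 15.4
grasp_force: 30.0
tcp [ 531.8 -324.   171.9] yaw 0.3684 tiltz [-0.001  0.001 -1.   ]
0.84 [315.0, 212.6, 260.6, 278.3] fit [ 5.31259288e+02 -3.24503523e+02  3.66295153e-01] 0.2776586292472196 in tool [-6.93638195e-01  2.88461766e-01  2.47361296e-04] dyaw -0.002132878754952938
to case, units [ 4.27580329e+00 -1.47548107e+01  1.01044418e-02] turn 7.013271093612258
```

```bash
python3 -m jog '[[0.14,-0.49,0,0,0,0,0],[0.285,-0.984,0,0,0,0,0],[0.285,-0.984,0,0,0,0,0],[0.285,-0.984,0,0,0,0,0],[0.285,-0.984,0,0,0,0,0],[0.285,-0.984,0,0,0,0,0],[0.285,-0.984,0,0,0,0,0],[0.285,-0.984,0,0,0,0,0],[0.285,-0.984,0,0,0,0,0],[0.285,-0.984,0,0,0,0,0],[0.285,-0.984,0,0,0,0,0],[0.285,-0.984,0,0,0,0,0],[0.285,-0.984,0,0,0,0,0],[0.285,-0.984,0,0,0,0,0],[0.285,-0.984,0,0,0,0,0],[0.14,-0.49,0,0,0,0,0]]' && python3 -m jog '[[0,0,0,0,0,0.877,0],[0,0,0,0,0,0.877,0],[0,0,0,0,0,0.877,0],[0,0,0,0,0,0.877,0],[0,0,0,0,0,0.877,0],[0,0,0,0,0,0.877,0],[0,0,0,0,0,0.877,0],[0,0,0,0,0,0.877,0],[0,0,0,0,0,0,0],[0,0,0,0,0,0,0],[0,0,0,0,0,0,0]]'
python3 - <<'E'
from look import *
o,v,im=look({})
cv2.imwrite("pics/w5.png",im[:,:,::-1])
sv=view("side"); optics.get_image("side")
for d in optics.masks_of("case","side"):
    if d["conf"]>.5: print(d["extent"])
M=T(o); y=np.arctan2(M[1,0],M[0,0]);d=np.array([478.8,288.2,M[2,3]])-M[:3,3]; print("to case, units",M[:3,:3].T@d/40,"turn",-np.degrees(-.366-y)/6)
# fits of the lid: scene+side masks at height
dz=M[2,3]-20; MOD["lid"]=[P+[0,0,dz] for P in MOD["lid"]]
for d in optics.masks_of("lid","wrist"):
    if 200<d["extent"][0]<420 and d["extent"][2]>100:
        q,e=fit("lid",[(v,d["pixels"])],[[*M[:2,3],y]]); print("in tool",M[:3,:3].T@np.r_[q[:2]-M[:2,3],0],"dyaw",q[2]-y,e)
E
```

```text
t: 17.85
ee_pos: [477.3, 290.8, 171.5]
orientation: [-3.088, -0.579, 0.003]
ft_force: [1.8, -0.8, -5.8]
width: 16.0
grasp_force: 30.0
t: 18.95
ee_pos: [478.7, 287.8, 172.2]
orientation: [3.089, -0.569, -0.001]
ft_force: [-0.2, 0.0, -4.1]
width: 15.9
grasp_force: 30.0
tcp [478.7 287.8 172.2] yaw -0.3644 tiltz [-0.001 -0.    -1.   ]
[283.2, 329.9, 88.1, 59.5]
to case, units [-2.47488215e-03 -1.06392961e-02 -5.99964846e-06] turn 0.01575528740606719
in tool [-0.72316619  0.42032792  0.00078877] dyaw -0.0002654370298238451 0.2730782327891308
```

View pics/w5.png

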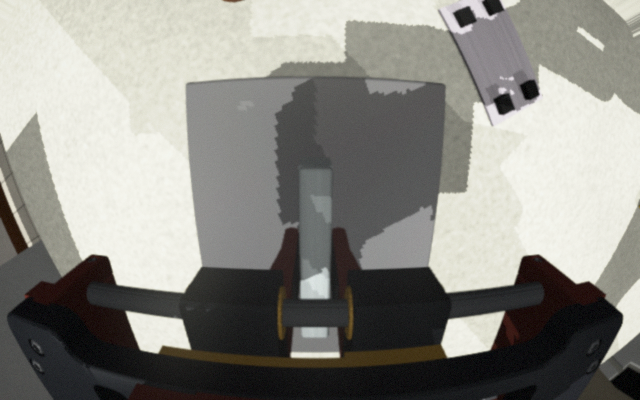

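The held lid is level and square at (187–445, 78–270), and there is no sign of slip. I'll lower it to just above the rim, then go slowly and watch the force.

```bash
python3 -m jog '[[0.015,0,0.4,0,0,0,0],[0,0,0.5,0,0,0,0],[0,0,0.5,0,0,0,0],[0,0,0.3,0,0,0,0],[0,0,0.2,0,0,0,0],[0,0,0.15,0,0,0,0],[0,0,0,0,0,0,0],[0,0,0,0,0,0,0]]' && python3 -m jog '[[0,0,0.05,0,0,0,0],[0,0,0.05,0,0,0,0],[0,0,0.03,0,0,0,0],[0,0,0,0,0,0,0]]'
```

```text
t: 19.95
ee_pos: [480.3, 287.8, 91.2]
orientation: [-3.088, 0.572, -0.001]
ft_force: [0.5, 0.5, -3.6]
width: 16.0
grasp_force: 30.0
t: 20.35
ee_pos: [479.8, 287.5, 85.4]
orientation: [3.089, -0.572, -0.0]
ft_force: [0.6, -0.0, -4.8]
width: 16.2
grasp_force: 30.0
```

```bash
python3 -m jog '[[0,0,0.05,0,0,0,0],[0,0,0.04,0,0,0,0],[0,0,0,0,0,0,0]]' && python3 -m jog '[[0,0,0.03,0,0,0,0],[0,0,0.03,0,0,0,0],[0,0,0,0,0,0,0],[0,0,0,0,0,0,0]]'
```

```text
t: 20.65
ee_pos: [479.7, 287.4, 81.6]
orientation: [3.089, -0.572, -0.001]
ft_force: [-0.7, 0.4, -4.3]
width: 15.6
grasp_force: 30.0
t: 21.05
ee_pos: [479.9, 287.5, 79.5]
orientation: [-3.089, 0.572, -0.0]
ft_force: [0.5, -0.3, -5.0]
width: 15.8
grasp_force: 30.0
```

```bash
python3 -m jog '[[0,0,0.02,0,0,0,0],[0,0,0.02,0,0,0,0],[0,0,0,0,0,0,0],[0,0,0,0,0,0,0]]'
```

```text
t: 21.45
ee_pos: [480.0, 287.6, 79.4]
orientation: [-3.089, 0.572, -0.001]
ft_force: [-4.6, -2.6, 12.7]
width: 16.0
grasp_force: 30.0
```

It's seated: the upward force is 13 N at the expected height. I'll release, back off and check.

```bash
python3 -m jog '[[0,0,-0.03,0,0,0,0],[0,0,0,0,0,0,0.4],[0,0,0,0,0,0,0.6],[0,0,0,0,0,0,0.6],[0,0,0,0,0,0,0.6],[0,0,0,0,0,0,0.6],[0,0,-0.4,0,0,0,0.6],[0,0,-0.9,0,0,0,0.6],[0,0,-0.9,0,0,0,0.6],[0,0,-0.9,0,0,0,0.6],[0,0,-0.9,0,0,0,0.6],[0,0,-0.9,0,0,0,0.6],[0,0,0,0,0,0,0.6],[0,0,0,0,0,0,0.6]]'
python3 - <<'E'
from look import *
MOD["lid"]=[P+[0,0,58] for P in MOD["lid"]]
o,v,im=look({"lid":[478.8,288,-.366]})
MOD["case"]=[box(190,150,0,72),box(100,16,90,104)]
S=optics.get_image("side"); sc=optics.get_image("scene")
a=cv2.resize(im[60:280,220:420],(400,440)); b=cv2.resize(S[250:370,230:340],(400,440)); 
cv2.imwrite("pics/end.png",np.hstack([a,b])[:,:,::-1])
E
```

```text
t: 22.85
ee_pos: [480.0, 287.6, 275.6]
orientation: [-3.088, 0.572, -0.002]
ft_force: [0.6, -0.1, 0.0]
width: 52.6
grasp_force: 0.0
tcp [480.  287.6 275.6] yaw -0.3664 tiltz [ 0.001  0.001 -1.   ]
lid 0.68 [622. 170.  31. 105.] [ 266. -304.]
  fit [ 4.788e+02  2.880e+02 -3.660e-01] 1.0
lid 0.67 [314. 169. 128. 158.] [475. 291.]
  fit [ 4.79164e+02  2.87737e+02 -3.67000e-01] 0.029
```

View pics/end.png

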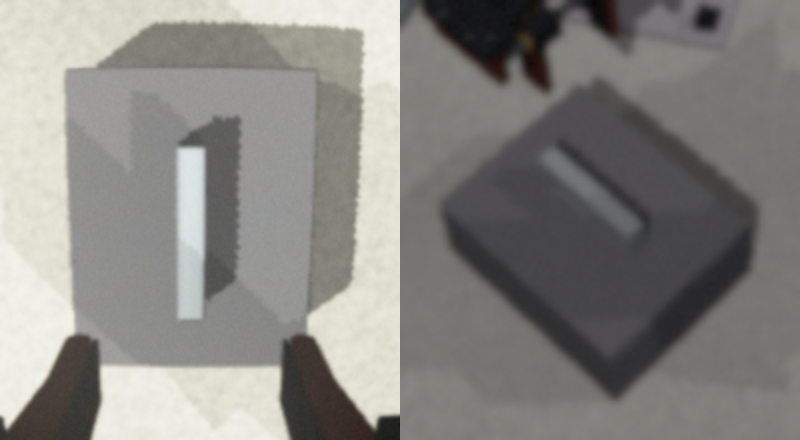

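The lid lies flush on the case in both views: plate at crop (65–317, 68–365) on the left, and no gap under the edges on the right. Its fit at (479.2, 287.7, −0.367) agrees with the case, so I'm handing in.

```bash
python3 -c "
from workcell import ctrl; print(ctrl.close_job())"
```

```text
the job is handed in; nothing more can be done
None
```

The lamp is in both case cradles and the lid is on, flush in the last pictures and within about 1 mm of the case by measurement; I handed the job in at about 23 s, and no verdict came back.

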